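# Swing the bench magnifier over the lens tube

### The job

The short black lens tube lying on the table is due for a look at its thread. Swing the stiff bench magnifier round by its red grip until the tube lies under the middle of the lens, and leave it standing there. The lens tube, the power head and the roll of tape stay where they are.

Things in the scene. Friction and masses are not known exactly. Their poses are not given: they have to be found in the camera images.
- lens (a point): Centre of the bench magnifier's round lens: clear glass 78 mm across in a black rim 90 mm across and 12 mm thick, 125 mm above the table, fixed on a level arm 135 mm from its swing axis. The stiff joint (about 0.35 N m of friction, some 2 N at the grip) keeps the arm wherever it is left.
- grip (a point): Middle of the red grip to swing the arm by: an upright round peg 14 mm thick on the arm's outer end, beyond the lens, 192 mm from the swing axis. It stands free from 130 to 178 mm above the table; this point is at 158 mm. The arm swings 1.9 rad either way from the middle of its range; it starts near the middle.
- pivot (a point): Point on the upright swing axis, at the lens's height (125 mm): the axis of the magnifier's steel pillar, 18 mm thick on a 76 mm flange bolted to the table. The arm's black hub here reaches 137 mm above the table. Seen from above, pivot, lens centre and grip lie on one line.
- lens_tube: Short black threaded lens tube lying on its side on the table, 32 x 36 x 32 mm (tube axis along its y); origin at the centre of its underside, z up. It lies 0.35 to 1.5 rad to the left or right of the arm as it starts, within 10 mm of the circle on which the lens centre travels.
- power_head: Bystander: optical power meter head, a flat black disc 47 mm across and 20 mm high with a white ring on top and a short cable boss (69 mm long overall); origin under the middle of its length, the disc's centre 11 mm from it along its +y.
- kapton_roll: Bystander: amber roll of tape lying flat, 53 mm across and 12 mm high; origin at the centre of its underside.
Mind the look-alikes: they are no part of the job. There is more than one size of the lens_tube; the one meant has the size given above.

How it is judged:
By the outcome, as a careful person would: the job done as asked, in the order asked, and still so for the second after the job is handed in, with the robot touching nothing.
It also fails if it takes over 37 s, if anything falls off the work surface, if the arm or the gripper's body presses on something with over 40 N, if the wrist force passes 120 N, or if a joint passes its speed limit or range.

### The arm

A 7-joint arm with a two-finger parallel gripper is mounted at the origin on a cart in front of the work surface, level with it; the furniture and walls round the work are solid. World frame = base frame: x ahead of the robot, y to its left, z up, the work surface at z = 0. Lengths are in mm, angles in rad, forces in N, time in s.
With the tool pointing down it reaches from about 400 to 875 mm from the base axis. Payload 4.4 kg.
Tool frame: the origin (TCP) lies between the finger pads; the fingertips stand 22 mm ahead of it and the grasp point (between the pads) lies 3 mm ahead of it; z points along the fingers, y is the line along which they close (so a half turn about z gives the same grasp; the last joint's range is limited). The gripper opens to 85 mm and grips with 20 to 120 N. Pads are 22 mm wide; open, the fingers measure 114 mm over their backs; the gripper's body (76 mm by 85 mm) begins 54 mm behind the grasp point. The pads swing forward as they close: fully open they stand 13 mm farther back than shut.
Start: joints at [-1.309, 0.628, 0.038, 1.517, -0.027, 0.996, -0.02], TCP at [209.252, 615.411, 253.313] pointing down, gripper open.
Joint ranges: [-3.06, 3.06], [-0.37, 2.12], [-1.25, 1.32], [0.18, 2.47], [-1.1, 4.24], [0.23, 1.98], [-2.94, 2.94]. Speed limits (rad/s): [2.57, 2.57, 3.14, 3.14, 3.14, 3.14, 3.14].

### API

Orientations are given as [roll, pitch, yaw] about the fixed x, y, z axes, in that order (R = Rz(yaw) Ry(pitch) Rx(roll)).
In Python, from cell import ctrl gives the robot as it stands.
- The arm moves only by the tool step_arm, never from a script. Its argument "plan" is a list of rows, each an object of numbers: "dx", "dy", "dz": the shift along the tool's x, y, z scaled (see below); "ax", "ay", "az": the turn, a rotation vector about the tool's x, y, z scaled (see below); "gripper": the opening, from 0 (shut) to 1 (fully open). A call has 1 to 20 rows; each row shifts and turns the commanded pose from where the row before left it, along the tool's axes as they then stand; what a row does not reach is not made up. The controller multiplies each number of a shift by 0.3 m and each number of a turn by 90 degrees. A row lasts 1/8 s, in which the tool goes at most 62.5 mm and 10.7 degrees, less where a joint would pass 70% of its speed; a pose out of reach is approached as far as the arm can. A call with a number of a shift or a turn outside -1 to 1 is refused whole. A call with a gripper value outside its range is refused whole. The fingers move at their own pace and stop on an object; the grip force is fixed at half the most. Time passes only in rows, so rows that do not move let the fingers close. It gives the time, the measured TCP pose, the force, the opening and the grip force at its end, in the units of the state.
- ctrl.read_state(): the state, without advancing time (a new reading comes with each control period).
- ctrl.get_image(name): name is "scene" or "side" or "wrist"; returns a dict with "color" (480x640x3 uint8, red, green, blue), "range_z" (480x640 float32, mm along the optical axis (not along the pixel's ray), 0 where there is no reading), "fx", "fy", "cx", "cy" (pixels), "T" (4x4, takes a point from camera to world coordinates); the wrist camera has in their place "T_tool_cam" (4x4, takes a point from camera to tool coordinates, whose origin is the TCP and whose axes are the flange's). Camera axes: x right, y down, z forward; pixel columns grow to the right and rows downward; lengths in mm; the calibration is good to about 2 mm. A picture is of the moment at which its call begins: read the wrist's pose just before it.
- ctrl.finish_job(): hands the job in; it is judged then, once.
The state is a dict: "clock": time; "qpos": joint angles; "qd": joint speeds; "tau": joint torques, N m; "eef_pos": TCP position; "tool_rot": TCP orientation; "force": force on the tool from outside, world axes, zero at the start; "torque": the same for the moment, N m; "width": finger opening in mm; "gripper_force": force on a finger pad.
Only numpy, scipy, OpenCV 4.12 (cv2) and the standard library are available. Lean on these libraries where they do the work, as an engineer would, in place of code of your own. Each camera call takes 0.05 s, during which the arm holds its last target. There are 200 camera calls.

## Working session

There is one attempt and no reset: what is moved stays moved. The work goes in short steps, Python scripts to look and compute and a tool call to move; the robot and the scene stay as the last step left them, time stands still between calls to the robot, and variables do not carry over. Pictures are saved under pics/ and viewed, at most 10 in all, crops included, and the job is handed in when it is done.

Besides the shell and the picture viewer there is one more tool, called after "Emit:" as name(argument=value, ...), one argument or row to a line, values as JSON. step_arm: Moves the arm, as the interface text tells. Shifts and turns lie within -1 to 1; 1 stands for 0.3 m of shift or 90 degrees of turn. Its arguments: {"type":"object","properties":{"plan":{"type":"array"}},"required":["plan"]}

```bash
mkdir -p pics; cat > h.py <<'E'
import numpy as np, cv2
from cell import ctrl
from scipy.spatial.transform import Rotation as R
def grab(n):
    s=ctrl.read_state(); im=ctrl.get_image(n)
    if n=="wrist":
        T=np.eye(4);T[:3,:3]=R.from_euler('xyz',s['tool_rot']).as_matrix();T[:3,3]=s['eef_pos'];im['T']=T@im['T_tool_cam']
    return im
def save(im,f): cv2.imwrite(f,im['color'][...,::-1])
def plane(im,u,v,z):
    d=im['T'][:3,:3]@np.array([(u-im['cx'])/im['fx'],(v-im['cy'])/im['fy'],1]); o=im['T'][:3,3]
    return o+d*(z-o[2])/d[2]
def cloud(im):
    v,u=np.mgrid[:480,:640]; z=im['range_z']
    P=np.stack([(u-im['cx'])/im['fx']*z,(v-im['cy'])/im['fy']*z,z],-1)
    P=P@im['T'][:3,:3].T+im['T'][:3,3]; P[z==0]=np.nan; return P
E
python3 - <<'E'
from h import *
a=grab("scene");b=grab("side");save(a,"pics/a.png");save(b,"pics/b.png")
np.save("a.npy",a,allow_pickle=True);np.save("b.npy",b,allow_pickle=True)
print(a['T'],b['T'],a['fx'],ctrl.read_state())
E
```

```text
[[-8.85499112e-01 -2.92345659e-01  3.61144485e-01  2.18975249e+02]
 [-4.64611460e-01  5.48333528e-01 -6.95317577e-01  7.98766070e+02]
 [ 5.24544546e-03 -7.83494963e-01 -6.21375996e-01  6.31245111e+02]
 [ 0.00000000e+00  0.00000000e+00  0.00000000e+00  1.00000000e+00]] [[-4.46864174e-02  7.41753318e-01 -6.69182441e-01  1.09394810e+03]
 [ 9.98913939e-01  4.20230489e-02 -2.01247797e-02  2.37945677e+02]
 [ 1.31934643e-02 -6.69354972e-01 -7.42825588e-01  7.62325367e+02]
 [ 0.00000000e+00  0.00000000e+00  0.00000000e+00  1.00000000e+00]] 553.402030470169 {'clock': 0.1, 'qpos': array([-1.30878769,  0.62924039,  0.03844081,  1.51823529, -0.02700349,
        0.9962998 , -0.01996442]), 'qd': array([ 0.00142974, -0.00074698, -0.00019037, -0.00189412,  0.00026466,
       -0.00139435, -0.0001391 ]), 'tau': array([ 3.90917950e-03, -5.64519238e+01,  1.23085320e+00, -1.93969363e+01,
        1.13817374e-02,  5.49928940e-03, -2.48993751e-05]), 'eef_pos': array([209.08439216, 614.92160152, 252.49998503]), 'tool_rot': array([-3.13992755e+00,  9.96261130e-06,  2.81382165e+00]), 'force': array([ 0.15188728,  0.15718549, -0.17988126]), 'torque': array([-0.02141411,  0.01883566, -0.00013219]), 'gripper_force': 0.0, 'width': 85.6965087273886}
```

View pics/a.png

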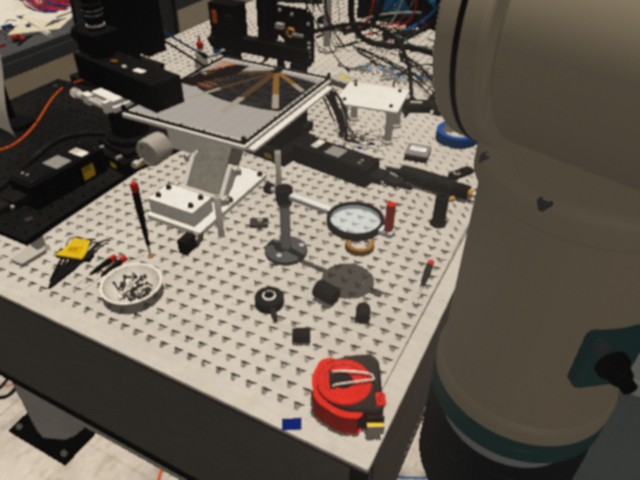

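View pics/b.png

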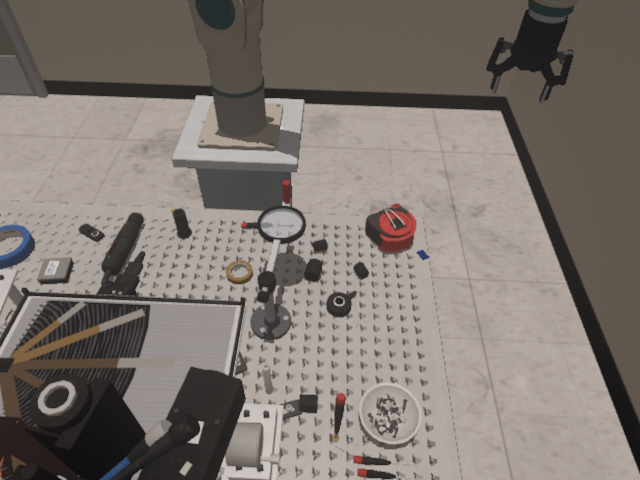

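The scene view shows the magnifier: hub at (284,190), lens at (356,220) and red grip at (390,216). In the side view these are at (267,285), (282,224) and (287,190). Lens-tube candidates in the side view are dark blocks at (314,270), (320,246), (361,270) and (181,222). In the scene view they are at (326,291), (362,313) and (301,335). The power head is at (340,303) side and the tape at (239,271) side.

```bash
python3 - <<'E'
from h import *
a=np.load("a.npy",allow_pickle=True).item();b=np.load("b.npy",allow_pickle=True).item()
for n,im,pts in(("side",b,[(314,270),(320,246),(361,270),(181,222),(340,303)]),("scene",a,[(326,291),(362,313),(301,335),(268,297)])):
    P=cloud(im);g=im['color'].max(2)
    _,L=cv2.connectedComponents((g<75).astype(np.uint8))
    for u,v in pts:
        m=L==L[v,u]; q=P[m]; q=q[(q[:,2]>6)&(q[:,2]<80)]
        if len(q)<5: print(n,u,v,'few',P[v,u]);continue
        r=cv2.minAreaRect(q[:,:2].astype(np.float32))
        print(n,u,v,m.sum(),np.nanpercentile(q,[2,98],axis=0).round().tolist(),[np.round(x,1) for x in r])
    if n=="side": print("hub",P[280:300:4,267],"lens rim",plane(im,282,224,131),"grip",P[184:200:4,287])
    else: print("hub",P[186:194:4,284],"lens",plane(im,356,220,131),"grip",P[206:226:5,390])
c=b['color'][200:330,200:400];o=a['color'][200:350,240:440]
cv2.imwrite("pics/c.png",np.vstack([cv2.resize(c[...,::-1],(440,286),interpolation=2),cv2.resize(o[...,::-1],(440,310),interpolation=2)]))
E
```

```text
side 314 270 313 [[484.0, 202.0, 9.0], [518.0, 233.0, 33.0]] [array([499.5, 216.9]), array([30.5, 36.1]), np.float64(80.7)]
side 320 246 135 [[423.0, 214.0, 8.0], [443.0, 242.0, 26.0]] [array([430.2, 227.2]), array([22.3, 26.1]), np.float64(15.2)]
side 361 270 156 [[482.0, 301.0, 8.0], [506.0, 326.0, 26.0]] [array([493.4, 313. ]), array([26.6, 22. ]), np.float64(36.4)]
side 181 222 332 [[394.0, -75.0, 7.0], [416.0, -54.0, 67.0]] [array([404.9, -65.9]), array([24.7, 26.2]), np.float64(52.9)]
side 340 303 36 [[568.0, 264.0, 18.0], [581.0, 276.0, 24.0]] [array([574.1, 269.8]), array([13.1, 11.8]), np.float64(19.5)]
hub [[622.76148264 146.93653123 139.29077559]
 [630.31843571 147.73902831 138.57304001]
 [629.57004985 146.92142519 126.6137331 ]
 [641.79889033 148.65026723 132.46424237]
 [648.71954624 149.34498574 131.15160922]] lens rim [486.75012461 158.80134721 131.        ] grip [[430.99159462 164.78168518 179.45337112]
 [429.13071693 164.2802696  167.9965087 ]
 [430.97291544 164.18423012 159.68605597]
 [430.22985691 163.79598989 148.8740374 ]]
scene 326 291 483 [[481.0, 205.0, 7.0], [516.0, 233.0, 33.0]] [array([496.2, 210. ]), array([46.2, 35.8]), np.float64(78.3)]
scene 362 313 229 [[418.0, 220.0, 7.0], [439.0, 242.0, 25.0]] [array([429.4, 229.4]), array([19.4, 25.2]), np.float64(18.7)]
scene 301 335 232 [[479.0, 307.0, 8.0], [502.0, 326.0, 25.0]] [array([490.9, 315.6]), array([23.6, 15.9]), np.float64(26.4)]
scene 268 297 201083 [[346.0, -1027.0, 7.0], [1285.0, 421.0, 75.0]] [array([ 938.7, -442.9]), array([1113.5, 1814.9]), np.float64(3.9)]
hub [[618.73443573 138.17937802 137.19477642]
 [611.11794399 151.18865295 139.18007145]] lens [478.27146563 161.00749123 131.        ] grip [[425.22467665 165.53051765 177.11708175]
 [423.2755984  168.99799758 171.12408006]
 [423.23341126 166.55946857 160.72239031]
 [422.30914948 166.80938943 152.18224921]]
```

View pics/c.png

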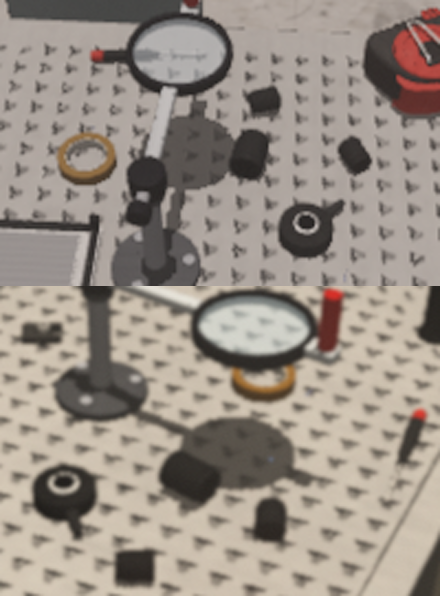

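The crop shows the big tube at side (314,270), measured about 31x36 mm and 33 mm high at (499,216). The other two blocks stand only 25 mm high, so they are decoys. From the hub and grip, the pivot is about (617,147). The tube is then 138 mm from the axis, a swing of about 0.43 rad toward +y, which fits the description. Next I move in for a close wrist look.

Emit:
step_arm(
  plan=[
    {"dz": -0.08, "gripper": 1},
    {"dx": -0.095, "dy": -0.08, "dz": -0.008},
    {"dx": -0.095, "dy": -0.08, "dz": -0.008},
    {"dx": -0.095, "dy": -0.08, "dz": -0.008},
    {"dx": -0.095, "dy": -0.08, "dz": -0.008},
    {"dx": -0.095, "dy": -0.08, "dz": -0.008},
    {"dx": -0.095, "dy": -0.08, "dz": -0.008},
    {"dx": -0.095, "dy": -0.08, "dz": -0.008},
    {"dx": -0.095, "dy": -0.08, "dz": -0.008},
    {"dx": -0.095, "dy": -0.08, "dz": -0.008},
    {"dx": -0.095, "dy": -0.08, "dz": -0.008},
    {"dx": -0.095, "dy": -0.08, "dz": -0.008},
    {"dx": -0.095, "dy": -0.08, "dz": -0.008},
    {"dx": 0},
    {"dx": 0},
  ],
)

```text
invalid input
```

```bash
python3 - <<'E'
from h import *
w=grab("wrist");save(w,"pics/w.png");np.save("w.npy",w,allow_pickle=True)
print(w['T'],w['T_tool_cam'],w['fx'],ctrl.read_state()['eef_pos'])
E
```

```text
[[ 3.21467449e-01  8.98013533e-01  3.00383712e-01  1.31252798e+02]
 [ 9.46919935e-01 -3.04479493e-01 -1.03125534e-01  6.41001902e+02]
 [-1.14744446e-03  3.17590827e-01 -9.48227161e-01  3.73852942e+02]
 [ 0.00000000e+00  0.00000000e+00  0.00000000e+00  1.00000000e+00]] [[ 4.92008733e-04 -9.48230656e-01 -3.17582086e-01  8.20829309e+01]
 [ 9.99999745e-01  3.02137193e-04  6.47117288e-04 -5.66818699e-01]
 [-5.17663090e-04 -3.17582324e-01  9.48230562e-01 -1.21352999e+02]
 [ 0.00000000e+00  0.00000000e+00  0.00000000e+00  1.00000000e+00]] 358.05006126779733 [209.09407137 614.97996243 252.59711086]
```

View pics/w.png

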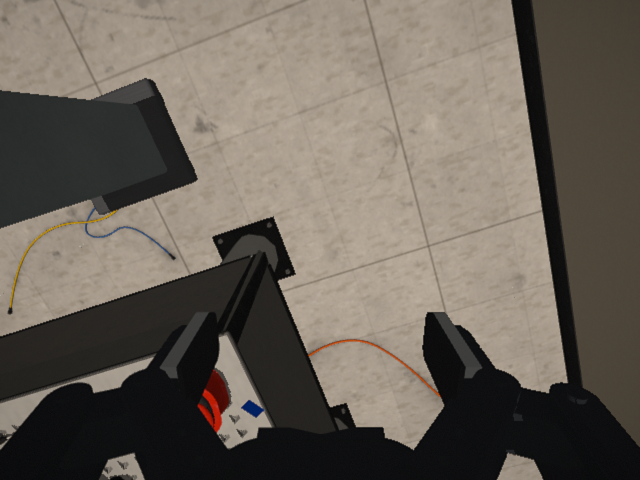

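The call was refused and the arm did not move; the wrist picture shows only the floor and the table corner. I'll resend with every key filled in.

Emit:
step_arm(
  plan=[
    {"dx": 0, "dy": 0, "dz": -0.08, "ax": 0, "ay": 0, "az": 0, "gripper": 1},
    {"dx": -0.095, "dy": -0.08, "dz": -0.008, "ax": 0, "ay": 0, "az": 0, "gripper": 1},
    {"dx": -0.095, "dy": -0.08, "dz": -0.008, "ax": 0, "ay": 0, "az": 0, "gripper": 1},
    {"dx": -0.095, "dy": -0.08, "dz": -0.008, "ax": 0, "ay": 0, "az": 0, "gripper": 1},
    {"dx": -0.095, "dy": -0.08, "dz": -0.008, "ax": 0, "ay": 0, "az": 0, "gripper": 1},
    {"dx": -0.095, "dy": -0.08, "dz": -0.008, "ax": 0, "ay": 0, "az": 0, "gripper": 1},
    {"dx": -0.095, "dy": -0.08, "dz": -0.008, "ax": 0, "ay": 0, "az": 0, "gripper": 1},
    {"dx": -0.095, "dy": -0.08, "dz": -0.008, "ax": 0, "ay": 0, "az": 0, "gripper": 1},
    {"dx": -0.095, "dy": -0.08, "dz": -0.008, "ax": 0, "ay": 0, "az": 0, "gripper": 1},
    {"dx": 0, "dy": -0.1, "dz": 0, "ax": 0, "ay": 0, "az": 0, "gripper": 1},
    {"dx": 0, "dy": -0.1, "dz": 0, "ax": 0, "ay": 0, "az": 0, "gripper": 1},
    {"dx": 0, "dy": 0, "dz": 0, "ax": 0, "ay": 0, "az": 0, "gripper": 1},
    {"dx": 0, "dy": 0, "dz": 0, "ax": 0, "ay": 0, "az": 0, "gripper": 1},
  ],
)

```text
clock: 1.78
eef_pos: [344.2, 304.2, 296.7]
tool_rot: [3.14, 0.0, 2.814]
force: [0.9, 0.2, 0.3]
width: 85.3
gripper_force: 0.0
```

```bash
python3 - <<'E'
from h import *
w=grab("wrist");save(w,"pics/w2.png");np.save("w.npy",w,allow_pickle=True)
E
```

```text
(no output)
```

View pics/w2.png

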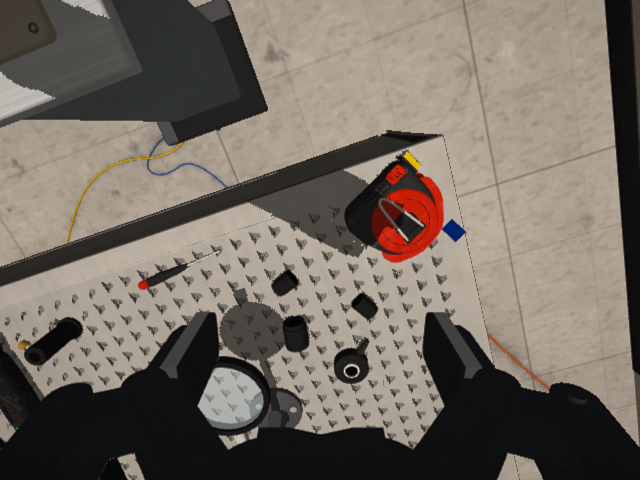

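The wrist view shows the tube at (294,334), clearly bigger than the decoys at (285,282) and (364,306). The lens is at (234,395) and the flange at (285,408); the grip is hidden behind the left finger.

```bash
python3 - <<'E'
from h import *
w=np.load("w.npy",allow_pickle=True).item();P=cloud(w)
q=P[310:355,275:315].reshape(-1,3);q=q[q[:,2]>6]
print("tube",np.nanpercentile(q,[2,98],axis=0).round(1),[np.round(x,1) for x in cv2.minAreaRect(q[:,:2].astype(np.float32))])
t=q[q[:,2]>28];print("top",t.mean(0),[np.round(x,1) for x in cv2.minAreaRect(t[:,:2].astype(np.float32))])
# lens rim/glass: visible points 115..140 high
m=(P[...,2]>112)&(P[...,2]<140);m[:350]=0;m[:,:195]=0;m[:,300:]=0
q=P[m];print(len(q),np.nanpercentile(q,[2,50,98],axis=0).round(1))
# side/scene: pillar points (z 30..100) near pivot, flange
for n in "ab":
    im=np.load(n+".npy",allow_pickle=True).item();P=cloud(im)
    near=np.hypot(P[...,0]-617,P[...,1]-147)<30
    for z0,z1 in((20,90),(132,139)):
        q=P[near&(P[...,2]>z0)&(P[...,2]<z1)];print(n,z0,len(q),q.mean(0),np.ptp(q,axis=0)if len(q) else 0)
    c=im['color'].astype(int);red=(c[...,0]>90)&(c[...,1]<60)&(np.hypot(P[...,0]-427,P[...,1]-166)<25)&(P[...,2]>135)
    q=P[red];print("grip",len(q),q.mean(0),im['T'][:3,3])
    # lens rim: dark pixels with z~131 near (484,160)
    rim=(c.max(2)<80)&(np.hypot(P[...,0]-484,P[...,1]-160)<60)&(abs(P[...,2]-131)<6)
    uv=np.argwhere(rim)[:,::-1].astype(np.float32);e=cv2.fitEllipse(cv2.convexHull(uv))
    print("lens",rim.sum(),e,plane(im,*e[0],128).round(1))
E
```

```text
tube [[480.8 203.    7.2]
 [516.2 233.1  32.5]] [array([499.2, 217.1]), array([30.7, 37. ]), np.float64(78.9)]
top [499.44984535 217.40181173  30.42726046] [array([499.4, 217.4]), array([21.1, 36.1]), np.float64(77.9)]
4313 [[441.7 131.  123. ]
 [485.2 166.6 128.2]
 [530.  199.5 132.5]]
a 20 333 [613.17890447 147.92783564  56.03223062] [18.11661858 17.14521986 69.5225163 ]
a 132 178 [616.88292921 145.69304901 136.43175568] [55.77617834 28.975427    6.96416465]
grip 187 [424.41302486 165.39053558 159.25302818] [218.97524878 798.76607019 631.24511072]
lens 433 ((355.2340393066406, 220.06590270996094), (36.58429718017578, 57.665748596191406), 93.67424774169922) [480.8 157.9 128. ]
b 20 203 [621.58758352 145.47845117  53.19605541] [11.62276133 17.84357759 69.59455282]
b 132 233 [619.26516153 143.97929842 136.50062301] [57.94081606 28.46946381  6.89415598]
grip 36 [429.21467236 162.20912752 165.90634988] [1093.9481019   237.9456775   762.32536708]
lens 385 ((280.9156494140625, 223.371337890625), (37.31249237060547, 48.32242202758789), 89.0357437133789) [482.4 156.3 128. ]
```

Tube at (499.4, 217.3). Pivot about (616,143) and grip about (425.3,161), 191.5 mm apart against the 192 given. The grip target is therefore about (454,246). I'll straddle the grip with open fingers, then narrow them.

Emit:
step_arm(
  plan=[
    {"dx": -0.1024, "dy": -0.0913, "dz": 0, "ax": 0, "ay": 0, "az": 0, "gripper": 1},
    {"dx": -0.1024, "dy": -0.0913, "dz": 0, "ax": 0, "ay": 0, "az": 0, "gripper": 1},
    {"dx": -0.1024, "dy": -0.0913, "dz": 0, "ax": 0, "ay": 0, "az": 0, "gripper": 1},
    {"dx": -0.1024, "dy": -0.0913, "dz": 0, "ax": 0, "ay": 0, "az": 0, "gripper": 1},
    {"dx": 0, "dy": 0, "dz": 0, "ax": 0, "ay": 0, "az": 0, "gripper": 1},
    {"dx": 0, "dy": 0, "dz": 0.09, "ax": 0, "ay": 0, "az": 0, "gripper": 1},
    {"dx": 0, "dy": 0, "dz": 0.09, "ax": 0, "ay": 0, "az": 0, "gripper": 1},
    {"dx": 0, "dy": 0, "dz": 0.09, "ax": 0, "ay": 0, "az": 0, "gripper": 1},
    {"dx": 0, "dy": 0, "dz": 0.09, "ax": 0, "ay": 0, "az": 0, "gripper": 1},
    {"dx": 0, "dy": 0, "dz": 0, "ax": 0, "ay": 0, "az": 0, "gripper": 1},
    {"dx": 0, "dy": 0, "dz": 0, "ax": 0, "ay": 0, "az": 0, "gripper": 1},
  ],
)

```text
clock: 3.2
eef_pos: [425.5, 161.1, 189.0]
tool_rot: [3.141, 0.0, 2.815]
force: [0.2, -0.1, 0.3]
width: 85.3
gripper_force: 0.0
```

```bash
python3 - <<'E'
from h import *
w=grab("wrist");save(w,"pics/w3.png");np.save("w3.npy",w,allow_pickle=True)
E
```

```text
(no output)
```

View pics/w3.png

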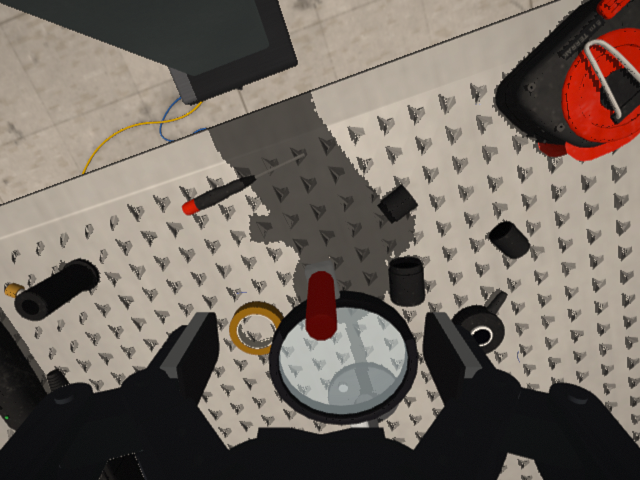

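The red peg (321,300) stands centred between the fingers, with the lens at (343,357) and the tube at (406,280). I'll go down and narrow the fingers.

Emit:
step_arm(
  plan=[
    {"dx": 0, "dy": 0, "dz": 0.046, "ax": 0, "ay": 0, "az": 0, "gripper": 1},
    {"dx": 0, "dy": 0, "dz": 0.046, "ax": 0, "ay": 0, "az": 0, "gripper": 0.6},
    {"dx": 0, "dy": 0, "dz": 0, "ax": 0, "ay": 0, "az": 0, "gripper": 0.22},
    {"dx": 0, "dy": 0, "dz": 0, "ax": 0, "ay": 0, "az": 0, "gripper": 0.22},
    {"dx": 0, "dy": 0, "dz": 0, "ax": 0, "ay": 0, "az": 0, "gripper": 0.22},
    {"dx": 0, "dy": 0, "dz": 0, "ax": 0, "ay": 0, "az": 0, "gripper": 0.22},
    {"dx": 0, "dy": 0, "dz": 0, "ax": 0, "ay": 0, "az": 0, "gripper": 0.22},
    {"dx": 0, "dy": 0, "dz": 0, "ax": 0, "ay": 0, "az": 0, "gripper": 0.22},
  ],
)

```text
clock: 4.25
eef_pos: [425.0, 160.1, 161.0]
tool_rot: [3.142, 0.0, 2.814]
force: [0.1, 0.6, -0.1]
width: 18.6
gripper_force: 0.0
```

```bash
python3 - <<'E'
from h import *
w=np.load("w3.npy",allow_pickle=True).item();P=cloud(w);c=w['color'].astype(int)
s=ctrl.read_state();print(s['eef_pos'],s['width'],s['force'])
rim=(c.max(2)<60)&(abs(P[...,2]-128)<8)&(np.hypot(P[...,0]-482,P[...,1]-156)<60)
uv=np.argwhere(rim)[:,::-1].astype(np.float32);e=cv2.fitEllipse(cv2.convexHull(uv));print(e,plane(w,*e[0],128))
red=(c[...,0]>80)&(c[...,1]<40)&(P[...,2]>174)&(P[...,2]<182);print("grip top",P[red].mean(0),np.ptp(P[red],axis=0))
q=P[250:310,382:430].reshape(-1,3);q=q[(q[:,2]>28)&(q[:,2]<40)];print("tube top",q.mean(0),cv2.minAreaRect(q[:,:2].astype(np.float32)))
r=s['eef_pos'];p=np.array([616,143]);
Y=s['tool_rot'][2];tx=np.array([np.cos(Y),np.sin(Y)]);ty=np.array([np.sin(Y),-np.cos(Y)])
rad=np.hypot(*(r[:2]-p));a0=np.arctan2(r[1]-p[1],p[0]-r[0]);a1=np.arctan2(217.3-143,616-499.4);prev=r[:2];print(rad,a0,a1)
for a in np.linspace(a0,a1,9)[1:]:
    t=p+rad*np.array([-np.cos(a),np.sin(a)]);d=t-prev;prev=t;print(t,np.round([d@tx/300,d@ty/300],4))
E
```

```text
[425.04347128 160.14954569 160.95360004] 18.580245294328186 [ 0.05763376  0.56142529 -0.08876049]
((342.8587341308594, 357.5423583984375), (133.8271026611328, 149.66693115234375), 88.5130386352539) [478.41351886 157.02422288 128.        ]
grip top [424.12353653 161.1731152  178.66550536] [12.80902917 12.81605094  4.23486043]
tube top [498.808196   216.70314594  30.3373934 ] ((498.6908264160156, 217.0177459716797), (23.10308837890625, 36.854679107666016), 79.511962890625)
191.72507081241883 0.08956834616322032 0.5673394132651581
[426.4074929  171.51638178] [0.0079 0.0373]
[428.44752247 182.78154032] [0.0057 0.0377]
[431.15628609 193.90485445] [0.0034 0.038 ]
[434.52412545 204.84666307] [0.0011 0.0381]
[438.53903221 215.56795223] [-0.0012  0.0381]
[443.18669091 226.03049428] [-0.0034  0.038 ]
[448.45052993 236.19698416] [-0.0057  0.0377]
[454.3117806 246.0311724] [-0.0079  0.0373]
```

The readings agree. I'll swing slowly along the arc.

Emit:
step_arm(
  plan=[
    {"dx": 0.004, "dy": 0.0187, "dz": 0, "ax": 0, "ay": 0, "az": 0, "gripper": 0.22},
    {"dx": 0.004, "dy": 0.0187, "dz": 0, "ax": 0, "ay": 0, "az": 0, "gripper": 0.22},
    {"dx": 0.0028, "dy": 0.0188, "dz": 0, "ax": 0, "ay": 0, "az": 0, "gripper": 0.22},
    {"dx": 0.0028, "dy": 0.0188, "dz": 0, "ax": 0, "ay": 0, "az": 0, "gripper": 0.22},
    {"dx": 0.0017, "dy": 0.019, "dz": 0, "ax": 0, "ay": 0, "az": 0, "gripper": 0.22},
    {"dx": 0.0017, "dy": 0.019, "dz": 0, "ax": 0, "ay": 0, "az": 0, "gripper": 0.22},
    {"dx": 0.0006, "dy": 0.019, "dz": 0, "ax": 0, "ay": 0, "az": 0, "gripper": 0.22},
    {"dx": 0.0006, "dy": 0.019, "dz": 0, "ax": 0, "ay": 0, "az": 0, "gripper": 0.22},
    {"dx": -0.0006, "dy": 0.019, "dz": 0, "ax": 0, "ay": 0, "az": 0, "gripper": 0.22},
    {"dx": -0.0006, "dy": 0.019, "dz": 0, "ax": 0, "ay": 0, "az": 0, "gripper": 0.22},
    {"dx": -0.0017, "dy": 0.019, "dz": 0, "ax": 0, "ay": 0, "az": 0, "gripper": 0.22},
    {"dx": -0.0017, "dy": 0.019, "dz": 0, "ax": 0, "ay": 0, "az": 0, "gripper": 0.22},
    {"dx": -0.0028, "dy": 0.0188, "dz": 0, "ax": 0, "ay": 0, "az": 0, "gripper": 0.22},
    {"dx": -0.0028, "dy": 0.0188, "dz": 0, "ax": 0, "ay": 0, "az": 0, "gripper": 0.22},
    {"dx": -0.004, "dy": 0.0187, "dz": 0, "ax": 0, "ay": 0, "az": 0, "gripper": 0.22},
    {"dx": -0.004, "dy": 0.0187, "dz": 0, "ax": 0, "ay": 0, "az": 0, "gripper": 0.22},
    {"dx": 0, "dy": 0, "dz": 0, "ax": 0, "ay": 0, "az": 0, "gripper": 0.22},
    {"dx": 0, "dy": 0, "dz": 0, "ax": 0, "ay": 0, "az": 0, "gripper": 0.22},
  ],
)

```text
clock: 6.5
eef_pos: [454.9, 246.3, 161.1]
tool_rot: [3.14, 0.001, 2.814]
force: [-0.5, -0.1, 0.1]
width: 18.7
gripper_force: 0.0
```

```bash
cat > chk.py <<'E'
from h import *
import sys
t=sys.argv[1]
for n in ("wrist","side","scene"):
    w=grab(n);save(w,f"pics/{t}_{n}.png");P=cloud(w);c=w['color'].astype(int)
    rim=(c.max(2)<75)&(abs(P[...,2]-128)<8)&(np.hypot(P[...,0]-500,P[...,1]-215)<60)
    uv=np.argwhere(rim)[:,::-1].astype(np.float32)
    if len(uv)>20: e=cv2.fitEllipse(cv2.convexHull(uv));print(n,"lens",np.round(e[1],1),plane(w,*e[0],128).round(1))
    red=(c[...,0]>80)&(c[...,1]<50)&(P[...,2]>174)&(P[...,2]<183)&(np.hypot(P[...,0]-454,P[...,1]-246)<40)
    if red.sum():print(n,"grip top",red.sum(),P[red].mean(0).round(1))
    q=P[(np.hypot(P[...,0]-499,P[...,1]-217)<30)&(P[...,2]>28)&(P[...,2]<36)]
    if len(q)>5:print(n,"tube",len(q),[np.round(x,1) for x in cv2.minAreaRect(q[:,:2].astype(np.float32))])
s=ctrl.read_state();print(s['clock'],s['eef_pos'],s['force'],s['width'])
E
python3 chk.py d
```

```text
wrist lens [ 99.  175.2] [480.1 211.9 128. ]
wrist grip top 1166 [451.  245.3 178.1]
wrist tube 181 [array([486. , 215.5]), array([ 9.2, 15.7]), np.float64(57.0)]
side lens [39.7 48.8] [503.3 215.5 128. ]
side grip top 33 [455.5 244.6 178.1]
side tube 147 [array([497.9, 216.5]), array([22.9, 37.5]), np.float64(78.7)]
scene lens [40.6 55.5] [502.6 220.8 128. ]
scene grip top 18 [449.2 246.5 177.8]
scene tube 196 [array([499.8, 218.2]), array([24.5, 36.5]), np.float64(74.0)]
6.65 [454.51749824 245.95492044 161.06876527] [-0.77437145  0.459622   -0.25100339] 18.610605598984485
```

View pics/d_wrist.png

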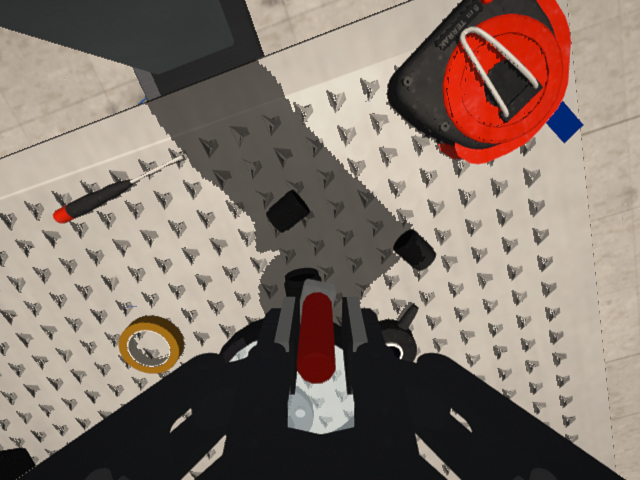

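The peg stands between the fingers, and the cameras put the lens at about (503,217) over the tube at (499,217). I'll open, rise and check.

Emit:
step_arm(
  plan=[
    {"dx": 0, "dy": 0, "dz": 0, "ax": 0, "ay": 0, "az": 0, "gripper": 0.6},
    {"dx": 0, "dy": 0, "dz": 0, "ax": 0, "ay": 0, "az": 0, "gripper": 1},
    {"dx": 0, "dy": 0, "dz": 0, "ax": 0, "ay": 0, "az": 0, "gripper": 1},
    {"dx": 0, "dy": 0, "dz": 0, "ax": 0, "ay": 0, "az": 0, "gripper": 1},
    {"dx": 0, "dy": 0, "dz": -0.06, "ax": 0, "ay": 0, "az": 0, "gripper": 1},
    {"dx": 0, "dy": 0, "dz": -0.09, "ax": 0, "ay": 0, "az": 0, "gripper": 1},
    {"dx": 0, "dy": 0, "dz": -0.09, "ax": 0, "ay": 0, "az": 0, "gripper": 1},
    {"dx": 0, "dy": 0, "dz": -0.09, "ax": 0, "ay": 0, "az": 0, "gripper": 1},
    {"dx": 0, "dy": 0, "dz": 0, "ax": 0, "ay": 0, "az": 0, "gripper": 1},
    {"dx": 0, "dy": 0, "dz": 0, "ax": 0, "ay": 0, "az": 0, "gripper": 1},
  ],
)

```text
clock: 7.9
eef_pos: [453.7, 245.7, 259.4]
tool_rot: [-3.141, -0.001, 2.814]
force: [-0.8, 0.1, -0.0]
width: 85.3
gripper_force: 0.0
```

```bash
python3 chk.py f
```

```text
wrist lens [111.3 122.4] [494.9 218.6 128. ]
wrist grip top 270 [452.4 245.  178.8]
wrist tube 52 [array([484.5, 215.8]), array([ 7.2, 10.1]), np.float64(44.8)]
side lens [39.8 48.7] [503.4 215.4 128. ]
side grip top 29 [456.  245.2 178.3]
side tube 153 [array([497.7, 217.8]), array([24.5, 38.2]), np.float64(75.4)]
scene lens [41.  59.5] [500.5 218.3 128. ]
scene grip top 51 [452.1 247.3 177.9]
scene tube 191 [array([499.4, 217. ]), array([22.2, 36.9]), np.float64(81.2)]
8.05 [453.62124346 245.60030219 258.89601118] [-0.16342986  0.47093565  0.57421332] 85.55822892030773
```

View pics/f_wrist.png

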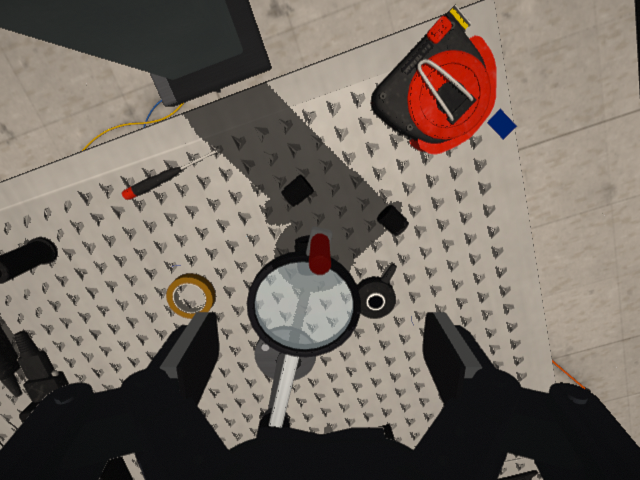

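View pics/f_side.png

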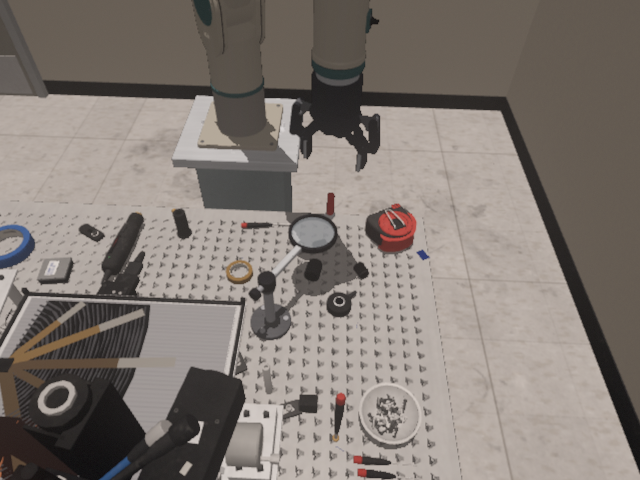

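The wrist view shows the lens at (304,303), with the tube underneath peeking out at (302,246) because of the slanted view. The side view shows the lens at (313,233), tube at (313,270), and the power head, tape and tube unmoved. The lens centre is at about (502,217) and the tube at (499,217), an offset of about 3 mm. The gripper is clear, so I'm handing in.

```bash
python3 -c "
from cell import ctrl
print(ctrl.finish_job())"
```

```text
the job is handed in; nothing more can be done
None
```

The magnifier now stands with its lens centre about 3 mm from the middle of the lens tube; the tube, power head and tape roll were not moved, and the job is handed in (verdict not shown).

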